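# Fit the coupler, raise the desk camera mast to its second stop and hold it

## Robot

A 6-joint arm with a two-finger parallel gripper is mounted at the origin on the work surface. World frame = base frame: x ahead of the robot, y to its left, z up, the work surface at z = 0. Lengths are in m, angles in rad, forces in N, time in s.
With the tool pointing down it reaches from about 0.275 to 0.875 m from the base axis. Payload 12.5 kg.
Tool frame: the origin (TCP) lies between the finger pads; the fingertips stand 17 mm ahead of it and the grasp point (between the pads) lies 2 mm behind it (ctrl.tip_extent is the distance from the TCP to the fingertips, in m); x points along the fingers, z is the direction in which the jaws open and shut, and the axes are right-handed (so a half turn about x gives the same grasp; the last joint's range is limited). The gripper opens to 85 mm and grips with 20 to 120 N. Pads are 22 mm wide; open, the fingers measure 114 mm over their backs; the gripper's body (76 mm by 85 mm) begins 54 mm behind the grasp point. The pads swing forward as they close: fully open they stand 13 mm farther back than shut.
Start: joints at [1.054, 0.351, 1.652, -0, 1.139, -0.085], TCP at [0.23, 0.5, 0.248] pointing down, gripper open.
Joint ranges: [-2.75, 2.75], [-0.79, 2.1], [0.01, 2.65], [-1.57, 4.71], [0.07, 3.14], [-2.87, 2.87]. Speed limits (rad/s): [2.22, 2.22, 2.79, 3.14, 3.14, 3.14].

## Interface

Orientations are given as a rotation vector (axis times angle).
In Python, from station import ctrl, cams, models gives the robot as it stands.
- The arm moves only by the tool move_arm, never from a script. Its argument "series" is a list of rows, each an object with "dp": the shift along the tool's x, y, z in m, a list of three; "rotation": the turn, a rotation vector about the tool's x, y, z in rad, a list of three. In form: [{"dp": [x, y, z], "rotation": [wx, wy, wz]}, ...]. A call has 1 to 12 rows; each row shifts and turns the commanded pose from where the row before left it, along the tool's axes as they then stand; what a row does not reach is not made up. A row lasts 1/12 s, in which the tool goes at most 41.7 mm and 7.16 degrees, less where a joint would pass 70% of its speed; a pose out of reach is approached as far as the arm can. A call with a gripper value outside its range is refused whole. "jaw" is the gripper's target within -1 to 1 (shut at 1, half-way at 0, fully open at -1), set as the call begins (left out, the last holds). The fingers move at their own pace and stop on an object; the grip force is fixed at half the most. Time passes only in rows, so rows that do not move let the fingers close. It gives the time, the measured TCP pose, the force and the opening at its end, in the units of the state.
- ctrl.state(): the state, without advancing time (a new reading comes with each control period).
- cams.get_image(name): name is "scene" or "top" or "wrist"; returns (picture, depth): 420x560x3 uint8, red, green, blue; 420x560 float32, m along the optical axis (not along the pixel's ray), 0 where there is no reading.
- cams.camera_info(name): a dict with "fx", "fy", "cx", "cy" (pixels), "position" and "orientation" of the camera in the world. Camera axes: x right, y down, z forward; pixel columns grow to the right and rows downward; lengths in m; the calibration is good to about 2 mm. A picture is of the moment at which its call begins: read the wrist's pose just before it. camera_info takes no time and is no camera call; for the wrist camera it gives the pose at the moment of the call.
- ctrl.close_job(): hands the job in, once; it reports no verdict.
Trained networks look in the newest picture that a camera, given by its name, has taken for a name from the list of things; names that differ only in an ending like _2 or _b are one class to them, and where a whole thing is asked for, a point or a joint stands for the part that bears it (a point fixed in the world has none). Each returns a list of dicts, best first, with "score" (0 to 1); they miss things now and then, are a little off and sometimes report something else, mostly with a low value. They report only what shows in the picture. A call takes as long as a camera call.
- models.search_frame(thing, camera): "centre" ([x, y, z] in m, in world coordinates, good to about 4 mm: the middle of the surface that is visible of it).
- models.landmark_of(thing, camera): "centre" ([x, y, z] in m, in world coordinates, good to about 4 mm: a listed point, or the origin of a listed thing).
The state is a dict: "time_s": time; "joints": joint angles; "dq": joint speeds; "tau": joint torques, N m; "tool_pos": TCP position; "tool_rot": TCP orientation; "wrist_force": force on the tool from outside, world axes, zero at the start; "moment": the same for the moment, N m; "finger_gap": finger opening in m.
Only numpy, scipy, OpenCV 4.12 (cv2) and the standard library are available. Lean on these libraries where they do the work, as an engineer would, in place of code of your own. Each camera call takes 0.05 s, during which the arm holds its last target. There are 200 camera calls.

## Task

Slip the coupler whose bore fits onto the steel spigot on top of the desk camera mast, down onto the mast head, and let go of it; the other coupler stays on the desk. Then squeeze the release button into the side of the mast head and pull the head straight up, past the first stop to the second stop, with the coupler staying on. Finish while still gripping the head and holding the mast fully extended (it is not put down or let go; it sinks if released), and leave the mouse, tumbler, pen pot and notebook where they are.

Things in the scene. Friction and masses are not known exactly. Their poses are not given: they have to be found in the camera images.
- mast: telescoping camera mast, upright, screwed to the desk: round dark foot 110 mm across and 14 mm high, black outer tube 32 mm across with grey collars up to 115 mm. Origin at the centre of the foot's underside, on the desk
- mast_head: black block on top of the mast, 32 mm along its x, 36 mm along its y, 38 mm high; origin at the centre of its underside, 117 mm above the desk when down; z up; it never turns or tips. Steel spigot on top: 14 mm across, 18 mm high, last 4 mm tapered. Grip across its y axis, one finger on the button, the other on the plain +y face. Head and upper section weigh 0.2 to 0.3 kg
- grip (a point): centre of the mast head 24 mm above its underside, 14 mm below its top: the height to grip, level with the middle of the button. Axes as the mast head
- spigot_foot (a point): centre of the mast head's top face, where the spigot rises; a fitted coupler's underside centre comes here. 155 mm above the desk when the mast is down. Axes as the mast head
- button_face (a point): centre of the outer face of the grey release button, on the -y side of the mast head: 22 mm wide, 24 mm high, stands 8 mm proud of the side face (44 mm over button and block). Moves with the button
- mast_button (a joint): how far the release button is pressed along the head's +y (m), 0 out, 0.006 fully in; spring 3 N at first, 9 N fully in. While the mast is down it is locked unless the button is pressed by more than 0.0045; above that the lock does nothing
- mast_inner (a joint): upper telescope section (m): 0 down, 0.060 drawn out to its stop, which is the first stop. It slides up easily (about 0.5 N and the head's weight) and drops back if let go
- mast_mid (a joint): lower telescope section (m): 0 down, 0.060 fully out. It starts to follow when the upper section has reached its stop, against about 5 N of friction more; its end is the second stop, the head then 0.120 m above where it was. The stop is solid: do not haul on it
- coupler_wide: steel sleeve, 28 mm outside diameter, 28 mm high, upright on the desk, through bore 17 mm: fits the spigot. Origin at the centre of its underside, z along the bore. About 80 g
- coupler_narrow: steel sleeve of the same outside, 28 mm diameter and 28 mm high, but through bore 10 mm: too narrow for the spigot. Origin at the centre of its underside, z along the bore. About 110 g
- tumbler: pale green tumbler with white lid, 66 mm across, 150 mm high; origin at the centre of its underside
- mouse: black computer mouse, about 100 by 60 mm, 32 mm high; origin at the centre of its underside
- pen_pot: pale pink pen pot, 72 mm across, 90 mm high, pens up to 150 mm; origin at the centre of its underside
- notebook: dark blue closed notebook, 150 by 210 mm, 16 mm thick; origin at the centre of its underside

How it is judged:
By the outcome, as a careful person would: the job done as asked, in the order asked, and still so for the second after the job is handed in, while the arm keeps its last pose, push and grip.
It also fails if it takes over 51 s, if anything falls off the work surface, if the arm or the gripper's body presses on something with over 40 N, if the wrist force passes 120 N, or if a joint passes its speed limit or range.

## Working session

There is one attempt and no reset: what is moved stays moved. The work goes in short steps, Python scripts to look and compute and a tool call to move; the robot and the scene stay as the last step left them, time stands still between calls to the robot, and variables do not carry over. Pictures are saved under pics/ and viewed, about 8 in all and at most 12, crops included, and the job is handed in when it is done.

Besides the shell and the picture viewer there is one more tool, called as name(argument=value, ...), one argument or row to a line, values as JSON. move_arm: Moves the arm, as the interface text tells. Its arguments: {"type":"object","properties":{"series":{"type":"array"},"jaw":{"type":"number"}},"required":["series"]}

```bash
mkdir -p pics; ls
python3 - <<'E'
from station import ctrl,cams,models
import cv2,numpy as np
s=ctrl.state();print({k:np.round(v,3) for k,v in s.items()}, ctrl.tip_extent)
ims=[]
for n in("scene","top"):
    p,d=cams.get_image(n);cv2.imwrite(f"pics/{n}0.png",p[:,:,::-1])
    i=cams.camera_info(n);print(n,{k:np.round(v,3) for k,v in i.items()})
for n in("top","scene"):
  for t in("coupler_wide","coupler_narrow","mast","spigot_foot","button_face","grip","tumbler","pen_pot","mouse","notebook"):
    r=models.landmark_of(t,n);print(n,t,[(np.round(x["centre"],3).tolist(),round(x["score"],2)) for x in r[:3]])
E
```

```text
pics
{'time_s': np.float64(0.0), 'joints': array([ 1.054,  0.351,  1.652, -0.   ,  1.139, -0.085]), 'dq': array([ 0.001,  0.   , -0.001,  0.001, -0.001,  0.001]), 'tau': array([ 0.0000e+00, -5.0610e+01, -2.9141e+01, -0.0000e+00,  4.0000e-03,
        0.0000e+00]), 'tool_pos': array([0.23 , 0.499, 0.248]), 'tool_rot': array([-0.886,  1.384,  0.885]), 'wrist_force': array([-0.07 ,  0.173,  0.33 ]), 'moment': array([-0.012, -0.006,  0.032]), 'finger_gap': np.float64(0.086)} 0.017
scene {'fx': np.float64(379.315), 'fy': np.float64(379.315), 'cx': np.float64(282.953), 'cy': np.float64(211.0), 'position': array([1.243, 0.402, 0.787]), 'orientation': array([-1.32 , -2.167,  0.996])}
top {'fx': np.float64(467.083), 'fy': np.float64(467.083), 'cx': np.float64(280.172), 'cy': np.float64(207.622), 'position': array([0.299, 0.01 , 1.464]), 'orientation': array([-2.112,  2.128, -0.204])}
top coupler_wide [([0.506, 0.25, -0.001], 0.58), ([0.342, 0.438, 0.001], 0.46)]
top coupler_narrow [([0.611, 0.265, 0.002], 0.49)]
top mast []
top spigot_foot [([0.538, -0.095, 0.154], 0.77), ([0.54, -0.097, 0.138
[... 179 characters left out ...]
, 0.9)]
top mouse [([0.355, -0.378, -0.001], 0.86), ([0.536, -0.099, 0.119], 0.29)]
top notebook [([0.343, 0.438, 0.0], 0.67), ([0.611, 0.264, 0.003], 0.18)]
scene coupler_wide [([0.504, 0.244, 0.001], 0.59)]
scene coupler_narrow [([0.61, 0.266, -0.003], 0.71)]
scene mast [([0.543, -0.097, 0.002], 0.61)]
scene spigot_foot [([0.539, -0.096, 0.155], 0.76)]
scene button_face [([0.542, -0.125, 0.143], 0.46)]
scene grip [([0.538, -0.096, 0.142], 0.8)]
scene tumbler [([0.701, -0.4, -0.002], 0.61), ([0.762, 0.039, -0.002], 0.56), ([0.539, -0.095, 0.119], 0.5)]
scene pen_pot [([0.763, 0.036, -0.004], 0.77)]
scene mouse [([0.352, -0.382, -0.004], 0.78)]
scene notebook [([0.339, 0.434, -0.004], 0.89)]
```

View pics/scene0.png

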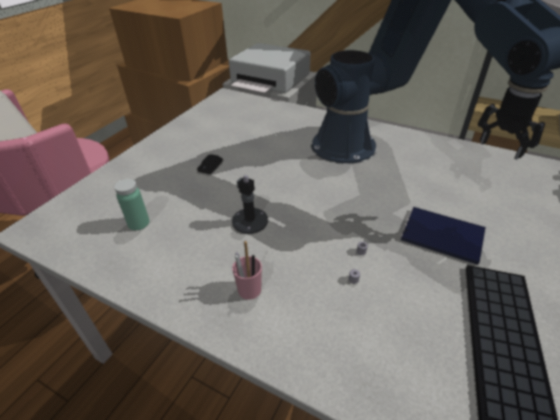

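View pics/top0.png

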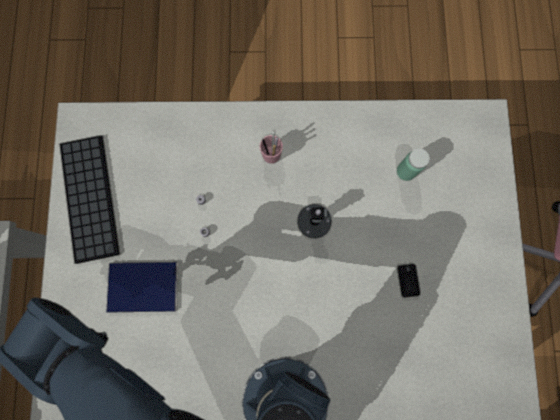

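```bash
cat > h.py <<'E'
from station import ctrl,cams,models
import numpy as np,cv2
from scipy.spatial.transform import Rotation as R
def go(p,yaw):
    """tool pointing down, jaw axis (z) at world angle yaw; prints total dp,rot in the tool frame"""
    s=ctrl.state();Rt=R.from_rotvec(s["tool_rot"])
    z=np.array([np.cos(yaw),np.sin(yaw),0]);x=np.array([0,0,-1.]);best=None
    for sg in(1,-1):
        T=R.from_matrix(np.c_[x,np.cross(sg*z,x),sg*z]);w=(Rt.inv()*T).as_rotvec()
        if best is None or np.linalg.norm(w)<np.linalg.norm(best):best=w
    d=np.array(p)-s["tool_pos"]
    print("t",round(s["time_s"],2),"dp",np.round(Rt.inv().apply(d),4),"dp after rot",np.round((Rt*R.from_rotvec(best)).inv().apply(d),4),"rot",np.round(best,3),"deg",np.degrees(best).round(1))
def w(u,v,d,n):
    i=cams.camera_info(n);c=np.array([(u-i["cx"])/i["fx"],(v-i["cy"])/i["fy"],1])*d
    return R.from_rotvec(i["orientation"]).apply(c)+i["position"]
E
python3 - <<'E'
from h import *
s=ctrl.state();print(R.from_rotvec(s["tool_rot"]).as_matrix().round(2))
go([.53,.25,.22],np.radians(95))
i=cams.camera_info("wrist");print(i["position"]-s["tool_pos"],R.from_rotvec(i["orientation"]).as_matrix().round(2))
E
```

```text
[[-0.   -0.91  0.42]
 [-0.    0.42  0.91]
 [-1.    0.   -0.  ]]
t 1.1 dp [ 0.0283 -0.3768 -0.1011] dp after rot [ 0.0283 -0.277  -0.2747] rot [-0.519 -0.    -0.   ] deg [-29.7  -0.   -0. ]
[-0.06725609  0.03150503  0.12390769] [[ 0.42  0.87  0.26]
 [ 0.91 -0.4  -0.12]
 [ 0.    0.29 -0.96]]
```

move_arm(
  series=[
    {"dp":[0.0024,-0.0314,-0.0084],"rotation":[0,0,0]},
    {"dp":[0.0024,-0.0314,-0.0084],"rotation":[0,0,0]},
    {"dp":[0.0024,-0.0314,-0.0084],"rotation":[0,0,0]},
    {"dp":[0.0024,-0.0314,-0.0084],"rotation":[0,0,0]},
    {"dp":[0.0024,-0.0314,-0.0084],"rotation":[0,0,0]},
    {"dp":[0.0024,-0.0314,-0.0084],"rotation":[0,0,0]},
    {"dp":[0.0024,-0.0314,-0.0084],"rotation":[0,0,0]},
    {"dp":[0.0024,-0.0314,-0.0084],"rotation":[0,0,0]},
    {"dp":[0.0024,-0.0314,-0.0084],"rotation":[0,0,0]},
    {"dp":[0.0024,-0.0314,-0.0084],"rotation":[0,0,0]},
    {"dp":[0.0024,-0.0314,-0.0084],"rotation":[0,0,0]},
    {"dp":[0.0024,-0.0314,-0.0084],"rotation":[0,0,0]},
  ],
)

```text
time_s: 2.1
tool_pos: [0.5313, 0.249, 0.2194]
tool_rot: [-0.885, 1.383, 0.885]
wrist_force: [-0.1, 0.8, 0.3]
finger_gap: 0.0857
```

move_arm(
  series=[
    {"dp":[0,0,0],"rotation":[-0.104,0,0]},
    {"dp":[0,0,0],"rotation":[-0.104,0,0]},
    {"dp":[0,0,0],"rotation":[-0.104,0,0]},
    {"dp":[0,0,0],"rotation":[-0.104,0,0]},
    {"dp":[0,0,0],"rotation":[-0.104,0,0]},
    {"dp":[0,0,0],"rotation":[0,0,0]},
    {"dp":[0,0,0],"rotation":[0,0,0]},
  ],
)

```text
time_s: 2.68
tool_pos: [0.5302, 0.2503, 0.2195]
tool_rot: [-1.272, 1.168, 1.272]
wrist_force: [0.2, 0.1, -0.2]
finger_gap: 0.0854
```

Run:
```python
from h import *
go([.53,.25,.22],np.radians(95))
p,d=cams.get_image("wrist");cv2.imwrite("pics/w1.png",p[:,:,::-1]);np.save("d1.npy",d)
for t in("coupler_wide","coupler_narrow"):
    print(t,[(np.round(x["centre"],4).tolist(),round(x["score"],2)) for x in models.landmark_of(t,"wrist")])
```

```text
t 2.68 dp [-0.0005  0.0002 -0.0002] dp after rot [-0.0005  0.0002 -0.0002] rot [-0.002 -0.    -0.   ] deg [-0.1 -0.  -0. ]
coupler_wide [([0.5074, 0.2472, -0.0028], 0.85)]
coupler_narrow [([0.6109, 0.2622, -0.0025], 0.64)]
```

View pics/w1.png

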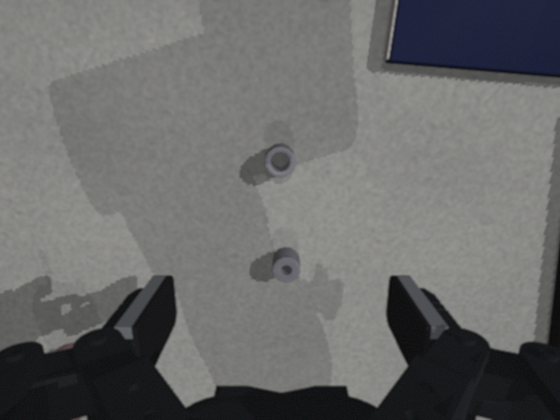

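The wrist picture shows two sleeves. The one at (280,160) has the larger bore (the wide coupler, world x≈0.507), and the one at (286,267) has the small bore. The detector agrees.

Run:
```python
from h import *
d=np.load("d1.npy")
for c in((280,160),(286,267)):
    v,u=np.mgrid[c[1]-28:c[1]+29,c[0]-28:c[0]+29];P=np.array([w(a,b,d[b,a],"wrist") for a,b in zip(u.ravel(),v.ravel()) if d[b,a]>0])
    q=P[P[:,2]>.022];k=cv2.minEnclosingCircle((q[:,:2]*1000).astype(np.float32))
    print(len(q),k,q.mean(0),np.percentile(P[:,2],[5,95]), q[:,:2].min(0),q[:,:2].max(0))
go([.507,.247,.022],np.radians(95))
```

```text
Traceback (most recent call last):
  File "h.py", line 14, in w
    i=cams.camera_info(n);c=np.array([(u-i["cx"])/i["fx"],(v-i["cy"])/i["fy"],1])*d
ValueError: time passes only in moves, steps and waits
```

```bash
cat >> h.py <<'E'
def cloud(d,n,c,h):
    i=cams.camera_info(n);v,u=np.mgrid[c[1]-h:c[1]+h+1,c[0]-h:c[0]+h+1];z=d[v,u];m=z>0
    C=np.stack([(u-i["cx"])/i["fx"]*z,(v-i["cy"])/i["fy"]*z,z],-1)[m]
    return R.from_rotvec(i["orientation"]).apply(C)+i["position"]
E
python3 - <<'E'
from h import *
d=np.load("d1.npy")
for c in((280,160),(286,267)):
    P=cloud(d,"wrist",c,28)
    q=P[P[:,2]>.022];k=cv2.minEnclosingCircle((q[:,:2]*1000).astype(np.float32))
    print(len(q),k,q.mean(0),np.percentile(P[:,2],[5,95]), q[:,:2].min(0),q[:,:2].max(0))
go([.507,.247,.022],np.radians(95))
E
```

```text
491 ((505.5216369628906, 247.09103393554688), 13.925291061401367) [0.5052232  0.24719361 0.02582491] [-0.00287528  0.02635226] [0.49187814 0.23368778] [0.51890214 0.26066559]
537 ((609.1339721679688, 262.2992248535156), 13.986919403076172) [0.60816756 0.26203674 0.02586319] [-0.00277498  0.02642658] [0.59540988 0.24880956] [0.62311591 0.2755259 ]
t 2.83 dp [ 0.1975  0.0234 -0.0013] dp after rot [ 0.1975  0.0234 -0.0013] rot [-0.002 -0.     0.   ] deg [-0.1 -0.   0. ]
```

move_arm(
  series=[
    {"dp":[0.033,0.0081,-0.0005],"rotation":[0,0,0]},
    {"dp":[0.033,0.0081,-0.0005],"rotation":[0,0,0]},
    {"dp":[0.033,0.0082,-0.0003],"rotation":[0,0,0]},
    {"dp":[0.033,0,0],"rotation":[0,0,0]},
    {"dp":[0.033,0,0],"rotation":[0,0,0]},
    {"dp":[0.022,0,0],"rotation":[0,0,0]},
    {"dp":[0.0105,0,0],"rotation":[0,0,0]},
    {"dp":[0,0,0],"rotation":[0,0,0]},
  ],
)

```text
time_s: 3.5
tool_pos: [0.505, 0.2464, 0.0201]
tool_rot: [-1.272, 1.17, 1.275]
wrist_force: [-0.2, -0.2, -0.1]
finger_gap: 0.0853
```

move_arm(
  jaw=1,
  series=[
    {"dp":[0,0,0],"rotation":[0,0,0]},
    {"dp":[0,0,0],"rotation":[0,0,0]},
    {"dp":[0,0,0],"rotation":[0,0,0]},
    {"dp":[0,0,0],"rotation":[0,0,0]},
    {"dp":[0,0,0],"rotation":[0,0,0]},
    {"dp":[0,0,0],"rotation":[0,0,0]},
    {"dp":[0,0,0],"rotation":[0,0,0]},
    {"dp":[0,0,0],"rotation":[0,0,0]},
  ],
)

```text
time_s: 4.17
tool_pos: [0.5066, 0.2471, 0.0233]
tool_rot: [-1.274, 1.165, 1.273]
wrist_force: [-1.0, -1.7, 9.8]
finger_gap: 0.0259
```

move_arm(
  series=[
    {"dp":[-0.01,0,0],"rotation":[0,0,0]},
    {"dp":[-0.03,0,0],"rotation":[0,0,0]},
    {"dp":[-0.035,0,0],"rotation":[0,0,0]},
    {"dp":[-0.035,0,0],"rotation":[0,0,0]},
    {"dp":[-0.035,0,0],"rotation":[0,0,0]},
    {"dp":[-0.035,0,0],"rotation":[0,0,0]},
    {"dp":[-0.035,0,0],"rotation":[0,0,0]},
    {"dp":[-0.01,0,0],"rotation":[0,0,0]},
    {"dp":[0,0,0],"rotation":[0,0,0]},
  ],
)

```text
time_s: 4.92
tool_pos: [0.5069, 0.2472, 0.2506]
tool_rot: [-1.275, 1.161, 1.271]
wrist_force: [-0.2, 0.1, -1.5]
finger_gap: 0.0259
```

Run:
```python
from h import *
s=ctrl.state();print(s["tool_pos"],s["wrist_force"],s["finger_gap"])
p,d=cams.get_image("wrist");cv2.imwrite("pics/w2.png",p[:,:,::-1]);np.save("d2.npy",d)
for t in("coupler_wide","coupler_narrow"):
    print(t,[(np.round(x["centre"],4).tolist(),round(x["score"],2)) for x in models.landmark_of(t,"wrist")])
go([.48,-.096,.245],np.radians(95))
```

```text
[0.50690187 0.24721714 0.2506157 ] [-0.20491258  0.07579499 -1.50506027] 0.0258584156727261
coupler_wide [([0.51, 0.2486, 0.2256], 0.6)]
coupler_narrow []
t 5.07 dp [ 0.0009  0.0553 -0.339 ] dp after rot [ 0.0005  0.055  -0.339 ] rot [ 0.001 -0.001 -0.002] deg [ 0.1 -0.  -0.1]
```

View pics/w2.png

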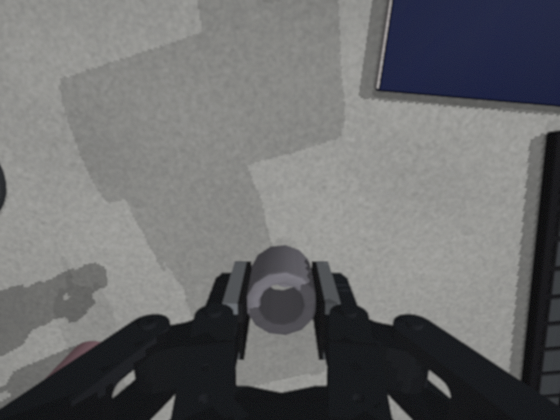

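The coupler is held upright between the pads, with its bore at about (281,298). Next I'll get its offset from the TCP and move towards the mast, stopping short for a look.

Run:
```python
from h import *
s=ctrl.state();Rt=R.from_rotvec(s["tool_rot"])
P=Rt.inv().apply(cloud(np.load("d2.npy"),"wrist",(281,292),45)-s["tool_pos"])
q=P[(abs(P[:,2])<.0155)&(P[:,0]<.03)&(P[:,0]>-.02)&(abs(P[:,1])<.03)]
print(len(q),np.percentile(q[:,0],[1,5,20,50,95]))
top=q[q[:,0]<np.percentile(q[:,0],5)+.0025];print(len(top),top.mean(0),top.min(0),top.max(0))
k=cv2.minEnclosingCircle((top[:,1:]*1000).astype(np.float32));print(k)
```

```text
6494 [-0.01946879 -0.01850164 -0.0035201  -0.00163416  0.01938158]
517 [-0.018569    0.00540462  0.00083511] [-0.01999225 -0.00356822 -0.01458623] [-0.01602192  0.01196909  0.01549264]
((5.168232440948486, 0.46659114956855774), 16.124544143676758)
```

move_arm(
  series=[
    {"dp":[0,0.0055,-0.034],"rotation":[0,0,0]},
    {"dp":[0,0.0055,-0.034],"rotation":[0,0,0]},
    {"dp":[0,0.0055,-0.034],"rotation":[0,0,0]},
    {"dp":[0,0.0055,-0.034],"rotation":[0,0,0]},
    {"dp":[0,0.0055,-0.034],"rotation":[0,0,0]},
    {"dp":[0,0.0055,-0.034],"rotation":[0,0,0]},
    {"dp":[0,0.0055,-0.034],"rotation":[0,0,0]},
    {"dp":[0,0.0055,-0.034],"rotation":[0,0,0]},
    {"dp":[0,0.0055,-0.034],"rotation":[0,0,0]},
    {"dp":[0,0.0055,-0.034],"rotation":[0,0,0]},
    {"dp":[0,0,0],"rotation":[0,0,0]},
    {"dp":[0,0,0],"rotation":[0,0,0]},
  ],
)

```text
time_s: 6.07
tool_pos: [0.4803, -0.0978, 0.2453]
tool_rot: [-1.269, 1.169, 1.274]
wrist_force: [0.1, 0.5, -0.6]
finger_gap: 0.0258
```

Run:
```python
from h import *
s=ctrl.state();print(s["tool_pos"],s["wrist_force"],s["finger_gap"])
p,d=cams.get_image("wrist");cv2.imwrite("pics/w3.png",p[:,:,::-1]);np.save("d3.npy",d)
for n in("wrist","top","scene"):
  if n!="wrist":cams.get_image(n)
  for t in("spigot_foot","grip","button_face","coupler_wide"):
    print(n,t,[(np.round(x["centre"],4).tolist(),round(x["score"],2)) for x in models.landmark_of(t,n)][:2])
```

```text
[ 0.48029408 -0.09783605  0.24530327] [ 0.08702464  0.50313007 -0.61781747] 0.02577317870142452
wrist spigot_foot []
wrist grip [([0.5408, -0.1027, 0.1399], 0.51)]
wrist button_face []
wrist coupler_wide [([0.4852, -0.0961, 0.2189], 0.63)]
top spigot_foot []
top grip []
top button_face []
top coupler_wide []
scene spigot_foot [([0.5412, -0.0958, 0.1515], 0.78)]
scene grip [([0.5418, -0.0946, 0.1431], 0.71)]
scene button_face [([0.5421, -0.1207, 0.1423], 0.51)]
scene coupler_wide [([0.5419, -0.0975, 0.1416], 0.71), ([0.4773, -0.0978, 0.2223], 0.65)]
```

View pics/w3.png

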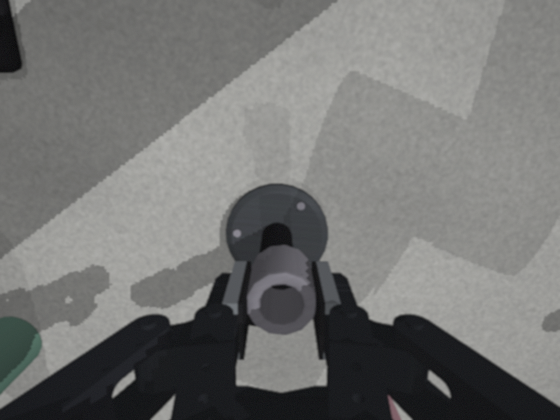

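The coupler hides the mast head in this view: only the foot shows, around (277,235). I'll move past the mast so the head comes into view beyond the coupler.

move_arm(
  series=[
    {"dp":[0,-0.03,0],"rotation":[0,0,0]},
    {"dp":[0,-0.03,0],"rotation":[0,0,0]},
    {"dp":[0,-0.03,0],"rotation":[0,0,0]},
    {"dp":[0,-0.03,0],"rotation":[0,0,0]},
    {"dp":[0,0,0],"rotation":[0,0,0]},
    {"dp":[0,0,0],"rotation":[0,0,0]},
  ],
)

```text
time_s: 7.32
tool_pos: [0.6012, -0.0859, 0.2462]
tool_rot: [-1.274, 1.166, 1.275]
wrist_force: [-0.4, 0.9, -1.2]
finger_gap: 0.0258
```

Run:
```python
from h import *
s=ctrl.state();print(s["tool_pos"],s["wrist_force"],s["finger_gap"])
p,d=cams.get_image("wrist");cv2.imwrite("pics/w4.png",p[:,:,::-1]);np.save("d4.npy",d)
for t in("spigot_foot","grip","button_face","coupler_wide"):
    print(t,[(np.round(x["centre"],4).tolist(),round(x["score"],2)) for x in models.landmark_of(t,"wrist")][:2])
```

```text
[ 0.6011993  -0.08591128  0.24620521] [-0.44936877  0.90120322 -1.23804356] 0.02576284560780265
spigot_foot [([0.5375, -0.0964, 0.1559], 0.85), ([0.5383, -0.1014, 0.1436], 0.74)]
grip [([0.5379, -0.099, 0.1429], 0.89)]
button_face [([0.5423, -0.1225, 0.1376], 0.82)]
coupler_wide []
```

View pics/w4.png

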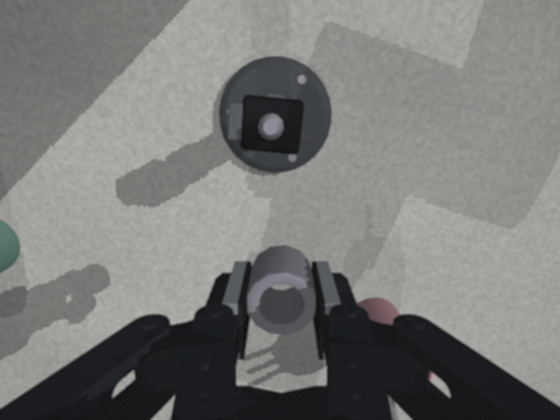

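The head shows at (271,125), with the button on its left at (235,122) and the spigot end at (271,126). The held coupler is at (281,302). Now I'll measure the spigot, the head's yaw and the coupler in the same frame.

```bash
cat > m.py <<'E'
from h import *
from scipy.optimize import least_squares
def meas(d,ch,cc):
    s=ctrl.state();Rt=R.from_rotvec(s["tool_rot"])
    P=cloud(d,"wrist",ch,60)
    f=P[(P[:,2]>.149)&(P[:,2]<.160)];r=cv2.minAreaRect((f[:,:2]*1000).astype(np.float32));print("head top",len(f),r,np.median(f[:,2]))
    q=P[P[:,2]>.165];print("spigot",len(q),cv2.minEnclosingCircle((q[:,:2]*1000).astype(np.float32)),q.mean(0),q[:,2].max())
    b=P[(P[:,2]>.12)&(P[:,2]<.1475)];print("button?",len(b),b.mean(0) if len(b) else 0,b.min(0),b.max(0))
    C=Rt.inv().apply(cloud(d,"wrist",cc,48)-s["tool_pos"])
    h,e=np.histogram(C[:,0],np.arange(-.03,.03,.001));print("hist",[(round(a,3),int(n)) for a,n in zip(e,h) if n>150])
    k=C[(C[:,0]>-.006)&(C[:,0]<.0005)&(abs(C[:,2])<.0145)&(abs(C[:,1])<.025)]
    print("rim pts",len(k),k.mean(0),k.min(0),k.max(0))
    w_=[]
    for a in np.arange(-np.pi,np.pi,.2): # outer rim: farthest along each direction
        u=np.array([np.cos(a),np.sin(a)]);w_.append(k[np.argmax(k[:,1:]@u),1:])
    w_=np.array(w_);o=least_squares(lambda x:np.hypot(*(w_-x[:2]).T)-.014,[0,0],loss="soft_l1",f_scale=.0005);print("coupler ctr tool y,z mm",o.x*1000,(np.hypot(*(w_-o.x).T)*1000).round(1))
E
python3 -c "
from m import *
meas(np.load('d4.npy'),(271,120),(281,300))"
```

```text
head top 3318 ((538.8345947265625, -101.17892456054688), (44.04359436035156, 31.972475051879883), 89.50948333740234) 0.1539007361293164
spigot 503 ((538.8851928710938, -97.23136138916016), 6.914279937744141) [ 0.53863223 -0.09709134  0.17090169] 0.17422952657349527
button? 2 [ 0.52778349 -0.11819931  0.13939378] [ 0.52777822 -0.11825747  0.13614042] [ 0.52778877 -0.11814114  0.14264714]
hist [(np.float64(-0.02), 249), (np.float64(-0.019), 338), (np.float64(-0.004), 733), (np.float64(-0.003), 1222), (np.float64(-0.002), 450), (np.float64(-0.001), 209), (np.float64(0.0), 187), (np.float64(0.001), 215), (np.float64(0.002), 160), (np.float64(0.003), 155), (np.float64(0.004), 173), (np.float64(0.005), 166), (np.float64(0.006), 171), (np.float64(0.008), 163), (np.float64(0.011), 162)]
rim pts 2685 [-0.00247558  0.00207765  0.00029609] [-0.00599113 -0.01264483 -0.01449407] [0.00049964 0.0150084  0.01437187]
coupler ctr tool y,z mm [0.87746162 0.15058092] [13.5 17.4 17.4 17.4 17.4 17.4 17.4 17.4 17.7 18.1 18.1 18.1 18.1 18.1
 18.1 14.  14.2 17.5 17.5 17.5 17.6 17.6 17.6 17.6 17.6 17.6 17.7 17.7
 17.7 17.7 17.7 14. ]
```

```bash
python3 -c "
from h import *
go([.540,-.097,.205],np.pi/2)"
```

```text
t 7.57 dp [ 0.0423  0.0608 -0.0054] dp after rot [ 0.0423  0.06   -0.0107] rot [ 0.088 -0.     0.   ] deg [ 5. -0.  0.]
```

move_arm(
  series=[
    {"dp":[0,0,0],"rotation":[0.088,0,0]},
    {"dp":[0,0.03,-0.0054],"rotation":[0,0,0]},
    {"dp":[0,0.03,-0.0053],"rotation":[0,0,0]},
    {"dp":[0.021,0,0],"rotation":[0,0,0]},
    {"dp":[0.021,0,0],"rotation":[0,0,0]},
    {"dp":[0,0,0],"rotation":[0,0,0]},
    {"dp":[0,0,0],"rotation":[0,0,0]},
    {"dp":[0,0,0],"rotation":[0,0,0]},
  ],
)

```text
time_s: 8.23
tool_pos: [0.5411, -0.097, 0.2062]
tool_rot: [-1.21, 1.208, 1.208]
wrist_force: [0.3, -0.0, -0.9]
finger_gap: 0.0257
```

Run:
```python
from h import *
go([.540,-.097,.1785],np.pi/2);s=ctrl.state();print(s["tool_pos"],s["wrist_force"])
p,d=cams.get_image("scene");cv2.imwrite("pics/s5.png",cv2.resize(p[130:250,190:310,::-1],(600,600),interpolation=cv2.INTER_CUBIC))
for t in("spigot_foot","grip","coupler_wide"):
    print(t,[(np.round(x["centre"],4).tolist(),round(x["score"],2)) for x in models.landmark_of(t,"scene")][:2])
```

```text
t 8.23 dp [ 0.0277  0.0011 -0.    ] dp after rot [ 0.0277  0.0011 -0.    ] rot [ 0.    -0.     0.001] deg [ 0.  -0.   0.1]
[ 0.54110627 -0.09697557  0.2061859 ] [ 0.26091995 -0.01298805 -0.93435292]
spigot_foot [([0.6064, 0.2664, -0.0039], 0.72), ([0.5401, -0.0971, 0.1495], 0.71)]
grip [([0.5427, -0.0975, 0.1422], 0.67)]
coupler_wide [([0.535, -0.0989, 0.1835], 0.62)]
```

View pics/s5.png

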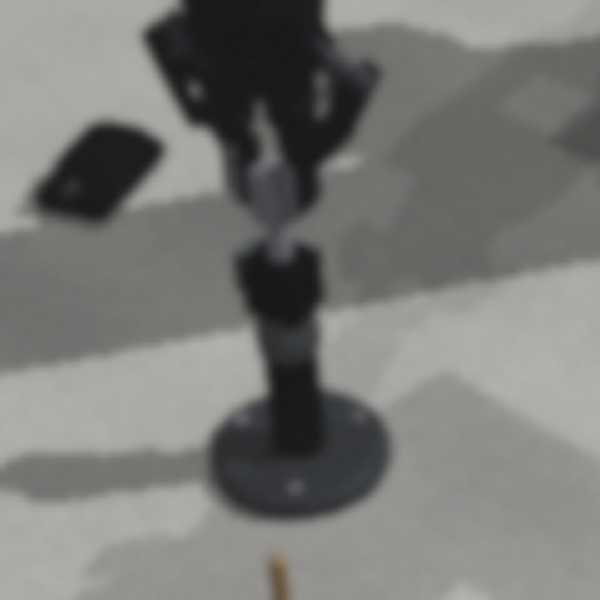

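The coupler sits right above the spigot in the scene crop (coupler (272,195), spigot (283,243)). I'll lower it gently and watch the force.

move_arm(
  series=[
    {"dp":[0.002,0.0011,0],"rotation":[0,0,0]},
    {"dp":[0.004,0,0],"rotation":[0,0,0]},
    {"dp":[0.004,0,0],"rotation":[0,0,0]},
    {"dp":[0.003,0,0],"rotation":[0,0,0]},
    {"dp":[0.002,0,0],"rotation":[0,0,0]},
    {"dp":[0,0,0],"rotation":[0,0,0]},
  ],
)

```text
time_s: 8.93
tool_pos: [0.5394, -0.0968, 0.1893]
tool_rot: [-1.209, 1.21, 1.21]
wrist_force: [0.2, -0.7, -1.3]
finger_gap: 0.0261
```

move_arm(
  series=[
    {"dp":[0.003,0,0],"rotation":[0,0,0]},
    {"dp":[0.003,0,0],"rotation":[0,0,0]},
    {"dp":[0.002,0,0],"rotation":[0,0,0]},
    {"dp":[0.0015,0,0],"rotation":[0,0,0]},
    {"dp":[0,0,0],"rotation":[0,0,0]},
    {"dp":[0,0,0],"rotation":[0,0,0]},
  ],
)

```text
time_s: 9.43
tool_pos: [0.5396, -0.0968, 0.1804]
tool_rot: [-1.209, 1.209, 1.209]
wrist_force: [1.0, -0.3, -1.4]
finger_gap: 0.0258
```

move_arm(
  series=[
    {"dp":[0.001,0,0],"rotation":[0,0,0]},
    {"dp":[0,0,0],"rotation":[0,0,0]},
    {"dp":[0,0,0],"rotation":[0,0,0]},
  ],
)

```text
time_s: 9.68
tool_pos: [0.5396, -0.0968, 0.1795]
tool_rot: [-1.209, 1.209, 1.209]
wrist_force: [-0.1, -0.1, -2.0]
finger_gap: 0.0261
```

move_arm(
  jaw=-1,
  series=[
    {"dp":[0,0,0],"rotation":[0,0,0]},
    {"dp":[0,0,0],"rotation":[0,0,0]},
    {"dp":[0,0,0],"rotation":[0,0,0]},
    {"dp":[0,0,0],"rotation":[0,0,0]},
    {"dp":[0,0,0],"rotation":[0,0,0]},
    {"dp":[0,0,0],"rotation":[0,0,0]},
  ],
)

```text
time_s: 10.18
tool_pos: [0.5396, -0.0968, 0.1795]
tool_rot: [-1.209, 1.209, 1.209]
wrist_force: [-0.3, 0.3, -0.2]
finger_gap: 0.0854
```

Run:
```python
from h import *
s=ctrl.state();print(s["tool_pos"],s["wrist_force"],s["finger_gap"])
p,d=cams.get_image("wrist");cv2.imwrite("pics/w6.png",p[:,:,::-1]);np.save("d6.npy",d)
for t in("spigot_foot","coupler_wide","grip","button_face"):
    print(t,[(np.round(x["centre"],4).tolist(),round(x["score"],2)) for x in models.landmark_of(t,"wrist")][:2])
go([.539,-.097,.139],np.pi/2)
```

```text
[ 0.53960555 -0.09683507  0.17953366] [-0.26331085  0.33080392 -0.16310447] 0.08539005352207246
spigot_foot [([0.5394, -0.0974, 0.1568], 0.64)]
coupler_wide [([0.5404, -0.0963, 0.152], 0.73)]
grip []
button_face [([0.5419, -0.1242, 0.1386], 0.83)]
t 10.43 dp [ 0.0405  0.0006 -0.0002] dp after rot [ 0.0405  0.0006 -0.0002] rot [0. 0. 0.] deg [0. 0. 0.]
```

View pics/w6.png

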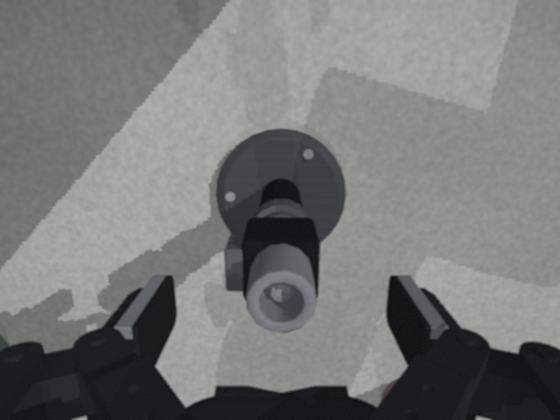

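The coupler is seated on the head with the spigot end visible in its bore (281,293), and the head's sides line up with the jaws, the button at left (235,263). Next: go down to the grip height.

move_arm(
  series=[
    {"dp":[0.01,0.0003,-0.0006],"rotation":[0,0,0]},
    {"dp":[0.01,0.0003,-0.0006],"rotation":[0,0,0]},
    {"dp":[0.01,0,0],"rotation":[0,0,0]},
    {"dp":[0.0105,0,0],"rotation":[0,0,0]},
    {"dp":[0,0,0],"rotation":[0,0,0]},
    {"dp":[0,0,0],"rotation":[0,0,0]},
  ],
)

```text
time_s: 10.93
tool_pos: [0.5386, -0.0979, 0.1381]
tool_rot: [-1.208, 1.21, 1.211]
wrist_force: [0.3, 0.4, -0.0]
finger_gap: 0.0856
```

move_arm(
  jaw=1,
  series=[
    {"dp":[0,0,0],"rotation":[0,0,0]},
    {"dp":[0,0,0],"rotation":[0,0,0]},
    {"dp":[0,0,0],"rotation":[0,0,0]},
    {"dp":[0,0,0],"rotation":[0,0,0]},
    {"dp":[0,0,0],"rotation":[0,0,0]},
    {"dp":[0,0,0],"rotation":[0,0,0]},
    {"dp":[0,0,0],"rotation":[0,0,0]},
    {"dp":[0,0,0],"rotation":[0,0,0]},
  ],
)

```text
time_s: 11.6
tool_pos: [0.5395, -0.0983, 0.1401]
tool_rot: [-1.211, 1.209, 1.208]
wrist_force: [-2.3, -0.3, 7.7]
finger_gap: 0.0365
```

The opening reads 36.5 mm, and it read about 2 mm short on the 28 mm coupler too. That makes about 38.5 mm real, so the button is pressed. I'll lift gently.

move_arm(
  series=[
    {"dp":[-0.004,0,0],"rotation":[0,0,0]},
    {"dp":[-0.006,0,0],"rotation":[0,0,0]},
    {"dp":[-0.006,0,0],"rotation":[0,0,0]},
    {"dp":[-0.006,0,0],"rotation":[0,0,0]},
    {"dp":[0,0,0],"rotation":[0,0,0]},
    {"dp":[0,0,0],"rotation":[0,0,0]},
  ],
)

```text
time_s: 12.1
tool_pos: [0.5392, -0.0982, 0.1615]
tool_rot: [-1.21, 1.209, 1.208]
wrist_force: [2.4, -2.8, -3.6]
finger_gap: 0.0365
```

move_arm(
  series=[
    {"dp":[-0.008,0,0],"rotation":[0,0,0]},
    {"dp":[-0.008,0,0],"rotation":[0,0,0]},
    {"dp":[-0.008,0,0],"rotation":[0,0,0]},
    {"dp":[-0.008,0,0],"rotation":[0,0,0]},
    {"dp":[-0.007,0,0],"rotation":[0,0,0]},
    {"dp":[-0.007,0,0],"rotation":[0,0,0]},
    {"dp":[-0.007,0,0],"rotation":[0,0,0]},
    {"dp":[-0.007,0,0],"rotation":[0,0,0]},
    {"dp":[-0.007,0,0],"rotation":[0,0,0]},
    {"dp":[-0.007,0,0],"rotation":[0,0,0]},
    {"dp":[0,0,0],"rotation":[0,0,0]},
    {"dp":[0,0,0],"rotation":[0,0,0]},
  ],
)

```text
time_s: 13.1
tool_pos: [0.5391, -0.0982, 0.2354]
tool_rot: [-1.21, 1.209, 1.209]
wrist_force: [3.9, -3.4, -0.8]
finger_gap: 0.0365
```

move_arm(
  series=[
    {"dp":[-0.007,0,0],"rotation":[0,0,0]},
    {"dp":[-0.007,0,0],"rotation":[0,0,0]},
    {"dp":[-0.005,0,0],"rotation":[0,0,0]},
    {"dp":[-0.003,0,0],"rotation":[0,0,0]},
    {"dp":[0,0,0],"rotation":[0,0,0]},
  ],
)

```text
time_s: 13.52
tool_pos: [0.539, -0.0981, 0.2571]
tool_rot: [-1.21, 1.209, 1.209]
wrist_force: [4.3, -2.5, -2.4]
finger_gap: 0.0364
```

move_arm(
  series=[
    {"dp":[-0.001,0,0],"rotation":[0,0,0]},
    {"dp":[-0.001,0,0],"rotation":[0,0,0]},
    {"dp":[0,0,0],"rotation":[0,0,0]},
  ],
)

```text
time_s: 13.77
tool_pos: [0.5389, -0.0981, 0.2585]
tool_rot: [-1.209, 1.209, 1.21]
wrist_force: [5.0, -4.5, -7.0]
finger_gap: 0.0363
```

move_arm(
  series=[
    {"dp":[-0.001,0,0],"rotation":[0,0,0]},
    {"dp":[0,0,0],"rotation":[0,0,0]},
    {"dp":[0,0,0],"rotation":[0,0,0]},
  ],
)

```text
time_s: 14.02
tool_pos: [0.5389, -0.0981, 0.2594]
tool_rot: [-1.209, 1.21, 1.21]
wrist_force: [5.6, -3.1, -7.4]
finger_gap: 0.0362
```

move_arm(
  series=[
    {"dp":[-0.001,0,0],"rotation":[0,0,0]},
    {"dp":[0,0,0],"rotation":[0,0,0]},
    {"dp":[0,0,0],"rotation":[0,0,0]},
  ],
)

```text
time_s: 14.27
tool_pos: [0.5389, -0.0981, 0.2604]
tool_rot: [-1.209, 1.21, 1.21]
wrist_force: [5.4, -3.8, -7.4]
finger_gap: 0.0364
```

move_arm(
  series=[
    {"dp":[-0.001,0,0],"rotation":[0,0,0]},
    {"dp":[0,0,0],"rotation":[0,0,0]},
    {"dp":[0,0,0],"rotation":[0,0,0]},
  ],
)

```text
time_s: 14.52
tool_pos: [0.5387, -0.0981, 0.2605]
tool_rot: [-1.209, 1.21, 1.211]
wrist_force: [7.9, -4.5, -14.3]
finger_gap: 0.0364
```

The TCP stopped advancing at 0.2605 (+0.120) and the force rose to 14 N, so this is the second stop. One check picture before handing in.

Run:
```python
from h import *
s=ctrl.state();print(s["tool_pos"],s["wrist_force"],s["finger_gap"],s["time_s"])
p,d=cams.get_image("scene")
cv2.imwrite("pics/s7.png",cv2.resize(p[110:330,130:400,::-1],(780,636))[:600])
for t in("spigot_foot","grip","coupler_wide","coupler_narrow","mouse","tumbler","pen_pot","notebook"):
    print(t,[(np.round(x["centre"],4).tolist(),round(x["score"],2)) for x in models.landmark_of(t,"scene")][:2])
cams.get_image("wrist")
for t in("spigot_foot","grip","coupler_wide"):
    print("wrist",t,[(np.round(x["centre"],4).tolist(),round(x["score"],2)) for x in models.landmark_of(t,"wrist")][:2])
s=ctrl.state();print(s["tool_pos"],s["wrist_force"])
```

```text
[ 0.53871    -0.0980764   0.26053412] [  7.93876679  -4.45322515 -14.34608612] 0.036405382555368224 14.5167
spigot_foot [([0.5405, -0.0958, 0.2739], 0.74)]
grip [([0.5397, -0.0946, 0.2619], 0.7)]
coupler_wide [([0.5342, -0.1004, 0.2769], 0.51)]
coupler_narrow []
mouse [([0.3503, -0.3827, -0.0021], 0.71)]
tumbler [([0.7018, -0.3991, -0.0008], 0.72)]
pen_pot [([0.7616, 0.0372, -0.0029], 0.58)]
notebook [([0.3417, 0.4338, -0.001], 0.91)]
wrist spigot_foot []
wrist grip []
wrist coupler_wide [([0.54, -0.0958, 0.272], 0.83), ([0.5421, -0.116, 0.2583], 0.32)]
[ 0.53872404 -0.09808639  0.26056996] [  7.27842752  -3.48961716 -14.34358557]
```

View pics/s7.png

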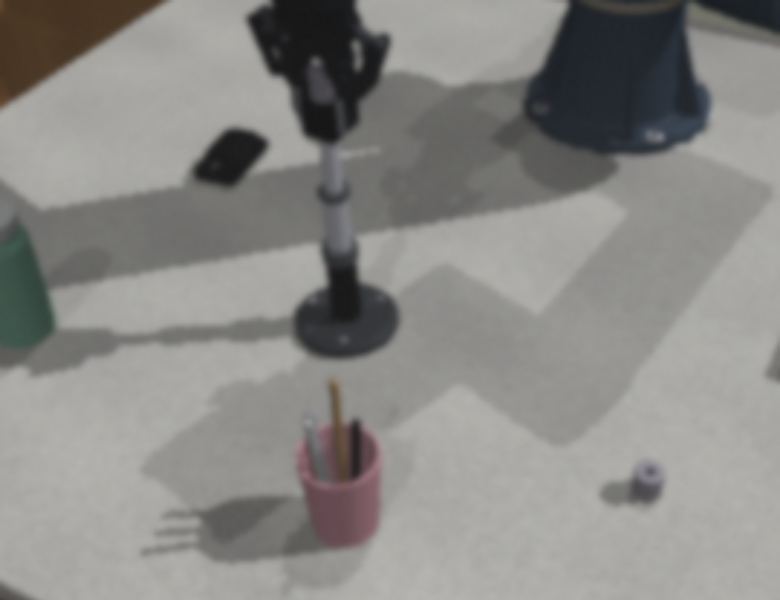

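Both sections of the mast are drawn out (stages at (330,165) and (338,225)), and the coupler is on the head at (322,85). The narrow coupler is still standing at (648,480), and everything else is in place.

```bash
python3 -c "
from station import ctrl
print(ctrl.close_job())"
```

```text
the job is handed in; nothing more can be done
None
```

The wide coupler (17 mm bore) is on the spigot, seated on the mast head. The mast is drawn out to its second stop, and the gripper is still holding the head there with the button pressed. I handed the job in at about 15 s.

**Coupler:** the wrist camera confirmed which bore was larger. It went onto the spigot with no noticeable resistance, and a close view after letting go showed it seated. The narrow coupler is still standing on the desk.

**Mast:** from its gripped position the head rose 0.120 m. The TCP then stopped at z = 0.2605 while the downward force climbed from 7 to 14 N, which marks the second stop. The last scene picture shows both sections out and the coupler still on.

**Other objects:** the mouse, tumbler, pen pot and notebook were found within about 5 mm of their first readings, which is about the detector's accuracy.

**Checks that disagreed or failed:**
- The finger opening reads about 2 mm small: 26 mm on the 28 mm coupler and 36.4 mm on the head. I judged the button pressed from that and from the head lifting freely.
- In the last checks the detector did not report the narrow coupler from the scene camera, or the head's points from the wrist camera. I confirmed the narrow coupler by eye in the scene picture, and the scene camera did find the head's points.

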